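Find and flag the loose canister cap

ROBOT

A 6-joint arm with a two-finger parallel gripper is mounted at the origin on the work surface. World frame = base frame: x ahead of the robot, y to its left, z up, the work surface at z = 0. Lengths are in m, angles in rad, forces in N, time in s.
With the tool pointing down it reaches from about 0.375 to 0.925 m from the base axis. Payload 5.7 kg.
Tool frame: the origin (TCP) lies midway between the tips of the shut fingers; the grasp point (between the pads) lies 19 mm behind it (arm.tcp_to_grasp is the distance from the TCP to the grasp point, in m); y points along the fingers, x is the direction in which the jaws open and shut, and the axes are right-handed (so a half turn about y gives the same grasp; the last joint's range is limited). The gripper opens to 85 mm and grips with 20 to 120 N. Pads are 22 mm wide; open, the fingers measure 114 mm over their backs; the gripper's body (76 mm by 85 mm) begins 54 mm behind the grasp point. The pads swing forward as they close: fully open they stand 13 mm farther back than shut.
Start: joints at [-1.42, 0.359, 1.51, -0, 1.272, -0.115], TCP at [0.158, -0.579, 0.231] pointing down, gripper open.
Joint ranges: [-2.97, 2.97], [-1.01, 2.36], [0.21, 2.38], [-0.96, 4.11], [0.2, 2.71], [-2.98, 2.98]. Speed limits (rad/s): [2.39, 2.39, 3.14, 3.14, 3.14, 3.14].

INTERFACE

Orientations are given as a unit quaternion [x, y, z, w].
In Python, from plant import readout, cams, job, arm gives the robot as it stands.
- The arm moves only by the tool arm_command, never from a script. Its argument "rows" is a list of rows, each an object with "delta_pos": the shift along the tool's x, y, z in cm, a list of three; "turn": the turn, a rotation vector about the tool's x, y, z in rad, a list of three; "gripper": the finger opening in cm, from 0 to 8.54. A call has 1 to 8 rows; each row shifts and turns the commanded pose from where the row before left it, along the tool's axes as they then stand; what a row does not reach is not made up. A row lasts 1/12 s, in which the tool goes at most 41.7 mm and 7.16 degrees, less where a joint would pass 70% of its speed; a pose out of reach is approached as far as the arm can. A call is refused whole if a number of a shift passes 4.17 or a number of a turn 0.125, either way. A call with a gripper value outside its range is refused whole. The fingers move at their own pace and stop on an object; "squeeze" is the grip in N (left out, the last holds). Time passes only in rows, so rows that do not move let the fingers close. It gives the time, the measured TCP pose, the force and the opening at its end, in the units of the state.
- readout.observe(): the state, without advancing time (a new reading comes with each control period).
- cams.snapshot(name): name is "scene" or "top"; returns a dict with "img" (420x560x3 uint8, blue, green, red), "camera_matrix" (3x3 intrinsics, pixels), "R" (3x3) and "t" (3): a world point X has camera coordinates R X + t. Camera axes: x right, y down, z forward; pixel columns grow to the right and rows downward; lengths in m; the calibration is good to about 2 mm. A picture is of the moment at which its call begins. There is no depth.
- job.hand_in(): hands the job in, once; it reports no verdict.
The state is a dict: "clock": time; "joint_pos": joint angles; "dq": joint speeds; "tau": joint torques, N m; "tcp_pos": TCP position; "tcp_rot": TCP orientation; "ft_force": force on the tool from outside, world axes, zero at the start; "moment": the same for the moment, N m; "width": opening from 0.0 (shut) to 1.0 (fully open).
Only numpy, scipy, OpenCV 4.12 (cv2) and the standard library are available. Lean on these libraries where they do the work, as an engineer would, in place of code of your own. Each camera call takes 0.05 s, during which the arm holds its last target. There are 200 camera calls.

TASK

One of the three seed canisters in the white rack has been left with a loose cap. Find it by feel: try each wing cap gently, only as hard as it takes to tell that it holds (the sealed ones must not be turned or their seals break), until you have felt the loose one give by about ten degrees. Then flag that canister by moving the red marker pin from the grey stand into the hole in front of it, pushed fully in, and leave the other things where they are.

Things in the scene. Friction and masses are not known exactly. Their poses are not given: they have to be found in the camera images.
- rack: Fixed white rack, 160 x 320 x 40 mm, origin under its centre; y runs along the row of three canisters (left at +y, 100 mm apart), x away from the row of pin holes. Canisters: 60 mm aluminium cans with a paper band and a blue screw cap 56 mm across (its disc's top 103 mm above the table) bearing an upright wing.
- wing_left (a point): Left canister's wing: on the cap's vertical turning axis, 121 mm above the table. The wing, 10 mm thick (x), 52 mm long (y), 40 mm tall, spans 103 to 143 mm above the table; its length lies along this y to within 3 degrees. Best gripped at 125 to 135 mm. Axes as the rack's, z up.
- wing_middle (a point): The same point of the middle canister's wing, alike in size. Of the three caps two are sealed: they hold still up to about 0.8 N m, then turn and the seal breaks. The loose one, in any place, turns either way at about 0.15 N m, does not spring back, and has end stops 34 degrees or more away. They look alike. Axes as the rack's, z up.
- wing_right (a point): The same point of the right canister's wing, alike in size. Axes as the rack's, z up.
- hole_left (a point): Mouth of the pin hole in front of the left canister, in the rack's top face, 40 mm above the table and 72 mm from that canister's axis. 17 mm wide, 36 mm deep. Axes as the rack's, z up.
- hole_middle (a point): Mouth of the pin hole in front of the middle canister, in the rack's top face, 40 mm above the table and 72 mm from that canister's axis. 17 mm wide, 36 mm deep. Axes as the rack's, z up.
- hole_right (a point): Mouth of the pin hole in front of the right canister, in the rack's top face, 40 mm above the table and 72 mm from that canister's axis. 17 mm wide, 36 mm deep. Axes as the rack's, z up.
- red_pin_grip (a point): Centre of the round grip (18 mm wide, 44 mm tall) of the loose red pin, 40 g. The collar below it (26 mm wide, 4 mm thick) has its underside 26 mm below this point and rests on the block when fully in; then a 14 mm shank, 32 mm long, chamfered foot 58 mm below this point. Starts upright in a hole of the fixed grey stand (70 x 150 x 40 mm, top 40 mm above the table). z up its axis.
- white_pin_grip (a point): The same point of the white pin, of the same shape, 76 mm beside the red one in the same stand. A bystander.
- beaker: Glass beaker, 66 mm wide, 90 mm tall; origin under its centre. A bystander.
- tumbler: Glass tumbler, 64 mm wide, 100 mm tall; origin under its centre. A bystander.
- phone: Black phone, 150 x 72 x 9 mm, lying on sheets at the robot's right; origin under its centre. A bystander.
- case: Black spectacle case, 60 x 160 x 36 mm; origin under its centre. A bystander.
- dish: Clear closed dish, 90 mm wide, 15 mm tall; origin under its centre. A bystander.
- spare_cap: Spare blue wing cap lying on the bench, 56 mm wide, 55 mm tall; not on a canister; origin under its centre. A bystander.
- caliper: Steel caliper, 160 mm long, lying flat; origin under its centre. A bystander.

How it is judged:
On the way, in this order (a step that is already met when the one before it is completed fails the run):
1. the loose cap has been turned by at least about 5 degrees (its wing end by 2 mm), either way (distance of tab_c from where it was at the start of the episode above 0.002 m), for 0.1 s.
2. after that, the red pin is drawn out of the stand (distance of red_pin_grip from where it was at the start of the episode above 0.045 m), for 0.1 s.
At the end, for the whole second after the job is handed in: The red pin stands upright (within 7 degrees), at rest and fully in (collar on the rack within 2.5 mm; grip centre within 6 mm of the hole's axis) in the hole in front of the canister whose cap is loose (((horizontal distance between core_c and wing_left below 0.01 m and z of red_pin_grip in the frame of hole_left below 0.0285 m and horizontal distance between red_pin_grip and hole_left below 0.006 m) or (horizontal distance between core_c and wing_middle below 0.01 m and z of red_pin_grip in the frame of hole_middle below 0.0285 m and horizontal distance between red_pin_grip and hole_middle below 0.006 m) or (horizontal distance between core_c and wing_right below 0.01 m and z of red_pin_grip in the frame of hole_right below 0.0285 m and horizontal distance between red_pin_grip and hole_right below 0.006 m)) and angle between red_pin_grip's own z axis and vertical below 0.12 rad and linear speed of red_pin below 0.02 m/s); the robot touches nothing.
It fails at once if a sealed (tight) cap is turned by more than 8 degrees (its wing end by 3.5 mm): seal broken (distance of any of tab_a, tab_b from where it was at the start of the episode above 0.0035 m).
It fails at once if the white pin is moved by more than 15 mm (distance of white_pin_grip from where it was at the start of the episode above 0.015 m).
It fails at once if a bystander is moved by more than 20 mm (distance of any of beaker, tumbler, phone, case, dish, spare_cap, caliper from where it was at the start of the episode above 0.02 m).
It also fails if it takes over 72 s, if anything falls off the work surface, if the arm or the gripper's body presses on something with over 40 N, if the wrist force passes 120 N, or if a joint passes its speed limit or range.

## Working session

There is one attempt and no reset: what is moved stays moved. The work goes in short steps, Python scripts to look and compute and a tool call to move; the robot and the scene stay as the last step left them, time stands still between calls to the robot, and variables do not carry over. Pictures are saved under pics/ and viewed, about 8 in all and at most 12, crops included, and the job is handed in when it is done.

Besides the shell and the picture viewer there is one more tool, called after "Request:" as a command line: name --argument value ..., lists and objects as JSON in quotes. arm_command: Moves the arm, as the interface text tells. Its arguments: {"type":"object","properties":{"rows":{"type":"array","items":{"type":"object","properties":{"delta_pos":{"type":"array","items":{"type":"number"}},"turn":{"type":"array","items":{"type":"number"}},"gripper":{"type":"number"}}}},"squeeze":{"type":"number"}},"required":["rows"]}

```bash
mkdir -p pics; ls
cat > h.py <<'E'
import numpy as np, cv2
from plant import readout, cams, job, arm
def snap(n,f=None):
    s=cams.snapshot(n)
    if f: cv2.imwrite('pics/'+f,s['img'])
    return s
def ray(s,u,v,z):
    K,R,t=map(np.array,(s['camera_matrix'],s['R'],s['t']))
    d=R.T@np.linalg.solve(K,[u,v,1]); c=-R.T@t
    return c+d*(z-c[2])/d[2]
def proj(s,X):
    K,R,t=map(np.array,(s['camera_matrix'],s['R'],s['t']))
    p=K@(R@np.array(X)+t); return p[:2]/p[2]
E
python3 - <<'E'
from h import *
import pickle
a=snap('top','top.png'); b=snap('scene','scene.png')
pickle.dump((a,b),open('s0.pkl','wb'))
for s in(a,b): print(s['camera_matrix'],-np.array(s['R']).T@s['t'],s['R'])
print(readout.observe())
E
```

```text
pics
[[436.05817618   0.         287.00884789]
 [  0.         436.05817618 207.95619948]
 [  0.           0.           1.        ]] [0.26269462 0.01183916 1.59178619] [[ 0.01977483 -0.9997955  -0.00423333]
 [-0.9842411  -0.01872265 -0.17583777]
 [ 0.17572255  0.00764378 -0.98441006]]
[[390.97319387   0.         278.63307732]
 [  0.         390.97319387 207.83004895]
 [  0.           0.           1.        ]] [ 1.44892402 -0.23184975  0.72447952] [[ 0.28427814  0.95851426 -0.02088913]
 [ 0.52286294 -0.1732609  -0.83462267]
 [-0.803617    0.22634282 -0.55042587]]
{'clock': 0.1, 'joint_pos': array([-1.42007615e+00,  3.59421977e-01,  1.51130344e+00, -1.63726547e-05,
        1.27250325e+00, -1.15123174e-01]), 'dq': array([ 0.00013108, -0.00139274, -0.00237734,  0.00038871,  0.00106114,
       -0.00297827]), 'tau': array([ 4.01860552e-04, -5.28651130e+01, -2.79351693e+01, -1.52400980e-04,
        5.11760896e-03,  2.41488365e-06]), 'tcp_pos': array([ 0.15751669, -0.57833293,  0.23055209]), 'tcp_rot': array([-0.56145793,  0.42974271, -0.4289026 ,  0.56225329]), 'ft_force': array([0.16805239, 0.25679381, 0.86604231]), 'moment': array([-0.00945977, -0.00042722,  0.00483018]), 'width': 0.9999318469036117}
```

View pics/top.png

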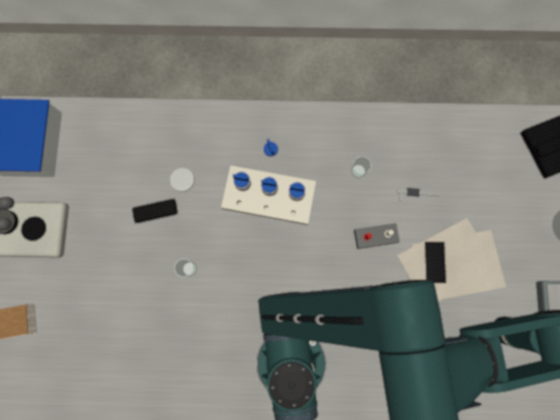

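View pics/scene.png

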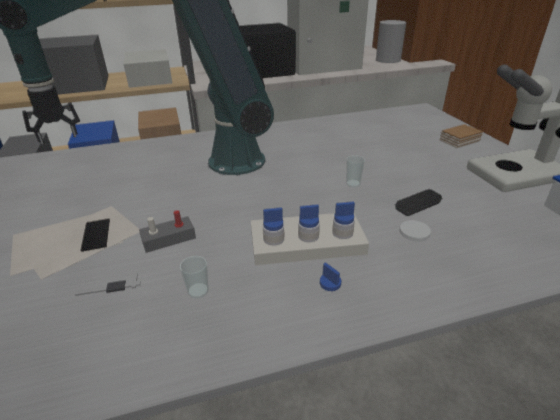

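The top view shows the rack at (268,195), with caps at (242,180), (269,186), (297,191) and holes at (239,202), (266,207), (293,211). The red pin is at (367,237) and the white pin at (389,233). The scene view shows wings at (273,215), (309,213), (345,209) and the red pin at (178,218).

Run:
```python
from h import *
import pickle
a,b=pickle.load(open('s0.pkl','rb'))
A=cv2.resize(a['img'][155:255,215:405],None,fx=4,fy=4,interpolation=cv2.INTER_NEAREST)
B=cv2.resize(b['img'][190:265,130:380],None,fx=3.04,fy=3.04,interpolation=cv2.INTER_NEAREST)
im=np.zeros((A.shape[0],760,3),np.uint8); cv2.imwrite('pics/c1.png',np.vstack([A,B[:200+28,:760]])[:600])
def blobs(s,m,z,mn=6):
    n,l,st,c=cv2.connectedComponentsWithStats(m.astype(np.uint8))
    for i in range(1,n):
        if st[i,4]>=mn: print(st[i],c[i].round(2),ray(s,*c[i],z).round(4))
for nm,s in(('top',a),('scene',b)):
    i=s['img'].astype(int); B_,G,R=i[...,0],i[...,1],i[...,2]
    print(nm,'blue'); blobs(s,(B_-R>60)&(B_>80),.123)
    print('red'); blobs(s,(R-B_>60)&(R-G>60),.066)
    if nm=='top':
        print('white'); m=(R>195)&(G>185); blobs(s,m,.04,60)
        g=(R+G+B_)/3
        sub=np.zeros(g.shape,bool); sub[196:218,230:302]=1
        print('holes'); blobs(s,sub&(g<170),.04,3)
```

```text
top blue
[   0   99   48   72 3177] [ 21.76 133.67] [0.774 0.967 0.123]
[264 140  14  16 145] [270.28 148.17] [0.7368 0.0861 0.123 ]
[234 173  14  14 160] [240.84 179.31] [0.6226 0.1851 0.123 ]
[262 178  14  14 159] [268.69 184.52] [0.6059 0.0882 0.123 ]
[290 183  14  15 161] [296.65 189.75] [ 0.5893 -0.0087  0.123 ]
red
[364 233   8   7  43] [367.37 236.  ] [ 0.4404 -0.2604  0.066 ]
white
[ 222  166   93   57 2668] [268.79 196.59] [0.5804 0.0909 0.04  ]
holes
[268 196   3   1   3] [269. 196.] [0.5826 0.0902 0.04  ]
[289 196  13   6  59] [295.59 197.95] [ 0.5772 -0.0065  0.04  ]
[236 200   5   4  11] [238.   201.36] [0.5606 0.2021 0.04  ]
[264 205   4   3   8] [265.25 206.  ] [0.5454 0.1028 0.04  ]
[230 209  46   9 222] [245.56 214.42] [0.5132 0.1729 0.04  ]
[291 210   4   3   7] [292.71 210.86] [0.5295 0.0031 0.04  ]
scene blue
[ 69 121  44  24 677] [ 92.23 132.14] [-0.2027 -0.5448  0.123 ]
[554 175   6   6  20] [557.2  177.25] [0.6767 0.8782 0.123 ]
[337 203  15   2  15] [344.   203.33] [0.6068 0.1975 0.123 ]
[301 205  16   3  18] [308.83 206.22] [0.5896 0.0983 0.123 ]
[264 209  16   2  17] [271.59 209.41] [ 0.5723 -0.0054  0.123 ]
[336 215  18   6  74] [344.92 217.46] [0.6715 0.1708 0.123 ]
[301 218  17   6  74] [309.41 220.5 ] [0.6551 0.0758 0.123 ]
[264 221  18   6  77] [273.29 223.65] [ 0.6389 -0.0194  0.123 ]
[325 263  14  11  32] [331.44 268.47] [0.8462 0.0579 0.123 ]
[321 276  20  12 110] [328.21 282.32] [0.8847 0.0341 0.123 ]
red
[174 211   5   3  11] [176.27 212.  ] [ 0.4117 -0.2633  0.066 ]
```

View pics/c1.png

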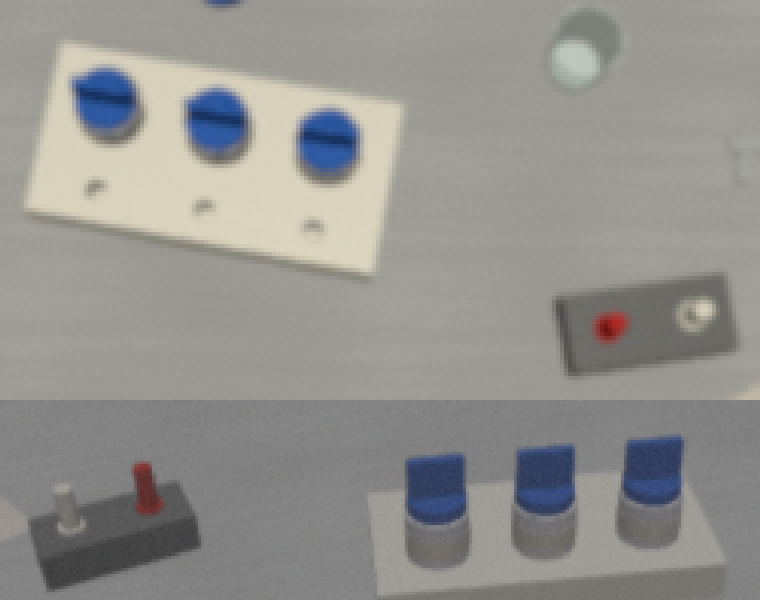

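```bash
cat > m.py <<'E'
from h import *
import pickle
a,b=pickle.load(open('s0.pkl','rb'))
def comps(m,mn):
    n,l,st,c=cv2.connectedComponentsWithStats(m.astype(np.uint8)); return [(st[i],c[i],l==i) for i in range(1,n) if st[i,4]>=mn]
f=lambda s:[s['img'].astype(int)[...,k] for k in range(3)]
B,G,R=f(a); box=np.zeros(B.shape,bool); box[170:205,230:308]=1
blue=(B-R>35)
print('top dark strips'); D=[]
for st,c,m in comps(box&blue,40):
    ys,xs=np.nonzero(m); er=cv2.erode(m.astype(np.uint8),np.ones((3,3)))>0
    w=np.clip(125-B,0,None)*er; w=w*1.
    yy,xx=np.indices(w.shape); cc=((w*xx).sum()/w.sum(),(w*yy).sum()/w.sum())
    p=ray(a,*cc,.123); D.append(p); print(st,w[w>0].size,np.round(cc,2),p.round(4))
B2,G2,R2=f(b); S=[];box=np.zeros(B.shape,bool); box[198:232,258:360]=1
print('scene wing')
for st,c,m in comps(box&(B2-R2>60)&(B2>80),10):
    if c[1]<213: p=ray(b,*c,.143); S.append(p); print(st,c.round(2),p.round(4))
print('scene rows, left wing: B'); print(B2[198:230,345]); print('top col', B[168:200,268])
for nm,s in(('top',a),('scene',b)):
    b_,g_,r_=f(s); 
    for st,c,m in comps((r_-b_>35)&(r_-g_>35)&(np.indices(b_.shape)[0]<260),10): 
        if st[2]<20: print(nm,'red',st,c.round(2),[ray(s,*c,z).round(4)[:2] for z in(.05,.058,.066)])
r,c=slice(226,246),slice(358,378); print((R-B)[r,c])
E
python3 m.py
python3 - <<'E'
from m import *
print((R2-B2)[206:236,168:186])
E
```

```text
top dark strips
[233 172  16  16 191] 29 [241.73 178.98] [0.6238 0.1821 0.123 ]
[262 177  14  16 182] 25 [268.98 184.07] [0.6075 0.0872 0.123 ]
[290 183  15  15 182] 26 [296.87 189.22] [ 0.5911 -0.0094  0.123 ]
scene wing
[337 203  15   2  15] [344.   203.33] [0.6348 0.1833 0.143 ]
[301 205  16   3  18] [308.83 206.22] [0.6181 0.0873 0.143 ]
[264 209  16   2  17] [271.59 209.41] [ 0.6014 -0.0129  0.143 ]
scene rows, left wing: B
[131 132 131 128 129 129 113  99  94  99  94 100  97  94  98  98  94 102
 124 128 128 130 123 105 100  95 114 129 117 114 113 112]
top col [147 148 149 154 167 182 187 185 178 167 161 159 161 159 143 115  96 119
 148 160 163 163 159 150 139 121 102 117 156 182 189 189]
top red [363 233   9   8  59] [366.97 236.27] [array([ 0.4413, -0.2618]), array([ 0.4404, -0.2604]), array([ 0.4394, -0.259 ])]
scene red [174 210   9  17  94] [177.52 219.13] [array([ 0.4274, -0.2633]), array([ 0.4395, -0.2629]), array([ 0.4516, -0.2626])]
[[  8   8   8   7   9   8   7   8   7   8   8   7   7   7   8   7   7   6
    6   6]
 [  8   7   8   7   8   6   6   7   6   6   6   7   7 
[... 5234 characters left out ...]
51 68 28  5 -2]
 [ 0 -1 -1 -3  2  4 30 60 61 53 54 53 58 70 64 24  6 -1]
 [ 0  2 -2  0  1  4 26 66 69 68 66 62 66 62 44 12  2  0]
 [-1 -1 -4  0  1  1  8 39 60 60 61 56 51 39 15  3  1 -2]
 [-1  0  0  1  0  1  1 12 25 30 26 25 17  9  3  1 -1 -1]
 [-2  1  0  0  0  0 -4  0  3  4  5  5  2  1  0 -1 -2  0]
 [ 1 -1 -1  1 -1  0 -2 -2  2 -1  1  1 -2  2  0 -1 -1  0]
 [-2 -1 -1 -1  0  0 -1  0  1  1  0 -1  1  1  0  0 -1 -1]
 [ 1 -2  0  0  1 -1  0  0  1 -1  0  1  1  0 -2  0  0 -1]
 [-3 -2  1  0 -2  1 -2 -1  2 -1 -2  0  1  0 -1  2  0 -3]
 [ 0  0  2  1 -1  1 -1  1 -1 -1 -1 -1  2 -1 -1 -1 -4  0]
 [ 0  1 -1  0 -1  0  0 -2 -1  0 -3 -1  2  0  2 -1 -2 -1]
 [-2 -2 -3 -2  2 -1 -1 -2  0  3  0  0 -2  1  0 -1 -2  0]]
```

```bash
cat >> h.py <<'E'
from scipy.spatial.transform import Rotation as Ro
ya=np.arctan2(-.0334,.1962)*-1; RX=np.array([np.cos(ya),-np.sin(ya),0]); RY=np.array([np.sin(ya),np.cos(ya),0])
def to(P,xdir,st=None):
    """shift (cm, in tool axes now) and turn about vertical needed to reach TCP P with tool x = +-xdir, y down"""
    st=st or readout.observe(); R=Ro.from_quat(st['tcp_rot']).as_matrix()
    x=np.array(xdir); x=x/np.linalg.norm(x)
    for sg in(1,-1):
        y=np.array([0,0,-1]); T=np.c_[sg*x,y,np.cross(sg*x,y)]
        rv=Ro.from_matrix(R.T@T).as_rotvec()
        print('sign',sg,'turn',rv.round(4),'shift now-axes cm',(R.T@(np.array(P)-st['tcp_pos'])*100).round(2),'target-axes',(T.T@(np.array(P)-st['tcp_pos'])*100).round(2))
def stt():
    s=readout.observe(); R=Ro.from_quat(s['tcp_rot']).as_matrix()
    print(round(s['clock'],2),'p',s['tcp_pos'].round(4),'x',R[:,0].round(3),'y',R[:,1].round(3),'F',s['ft_force'].round(2),'M',s['moment'].round(3),'w',round(s['width']*85.4,1),'j6',s['joint_pos'].round(2)[5])
    return s
E
python3 - <<'E'
from h import *
s=stt(); print(RX,RY); to([.613,.086,.211],RX,s)
E
```

```text
0.1 p [ 0.1575 -0.5783  0.2306] x [ 0.263 -0.965 -0.002] y [-0.     0.002 -1.   ] F [0.17 0.26 0.87] M [-0.009 -0.     0.005] w 85.4 j6 -0.12
[ 0.98581763 -0.16782013  0.        ] [0.16782013 0.98581763 0.        ]
sign 1 turn [-1.1000e-03 -1.1363e+00 -1.4000e-03] shift now-axes cm [-52.13   2.05  61.4 ] target-axes [33.75  1.96 73.14]
sign -1 turn [ 1.5000e-03  2.0053e+00 -1.2000e-03] shift now-axes cm [-52.13   2.05  61.4 ] target-axes [-33.75   1.96 -73.14]
```

Request:
arm_command --rows '[{"delta_pos": [-2.17, 0.08, 2.56]}, {"delta_pos": [-2.17, 0.08, 2.56]}, {"delta_pos": [-2.17, 0.08, 2.56]}, {"delta_pos": [-2.17, 0.08, 2.56]}, {"delta_pos": [-2.17, 0.08, 2.56]}, {"delta_pos": [-2.17, 0.08, 2.56]}, {"delta_pos": [-2.17, 0.08, 2.56]}, {"delta_pos": [-2.17, 0.08, 2.56]}]' --squeeze 25

```text
invalid input
```

Request:
arm_command --rows '[{"delta_pos": [-2.17, 0.08, 2.56]}, {"delta_pos": [-2.17, 0.08, 2.56]}, {"delta_pos": [-2.17, 0.08, 2.56]}, {"delta_pos": [-2.17, 0.08, 2.56]}, {"delta_pos": [-2.17, 0.08, 2.56]}, {"delta_pos": [-2.17, 0.08, 2.56]}, {"delta_pos": [-2.17, 0.08, 2.56]}, {"delta_pos": [-2.17, 0.08, 2.56]}]'

```text
invalid input
```

Request:
arm_command --rows '[{"delta_pos": [-2.17, 0.08, 2.56]}, {"delta_pos": [-2.17, 0.08, 2.56]}, {"delta_pos": [-2.17, 0.08, 2.56]}, {"delta_pos": [-2.17, 0.08, 2.56]}, {"delta_pos": [-2.17, 0.08, 2.56]}, {"delta_pos": [-2.17, 0.08, 2.56]}, {"delta_pos": [-2.17, 0.08, 2.56]}, {"delta_pos": [-2.17, 0.08, 2.56]}]'

```text
invalid input
```

Request:
arm_command --rows '[{"turn": [0, -0.12, 0]}, {"turn": [0, -0.12, 0]}, {"turn": [0, -0.12, 0]}, {"turn": [0, -0.12, 0]}, {"turn": [0, -0.12, 0]}, {"turn": [0, -0.12, 0]}, {"turn": [0, -0.12, 0]}, {"turn": [0, -0.12, 0]}]'

```text
invalid input
```

Request:
arm_command --rows '[{"turn": [0, -0.12, 0]}, {"turn": [0, -0.056, 0]}, {"delta_pos": [0, 0, 0]}]'

```text
invalid input
```

Run:
```python
from h import *
s=stt(); to([.613,.086,.111],RX,s)
```

```text
0.1 p [ 0.1575 -0.5783  0.2306] x [ 0.263 -0.965 -0.002] y [-0.     0.002 -1.   ] F [0.17 0.26 0.87] M [-0.009 -0.     0.005] w 85.4 j6 -0.12
sign 1 turn [-1.1000e-03 -1.1363e+00 -1.4000e-03] shift now-axes cm [-52.11  12.05  61.4 ] target-axes [33.75 11.96 73.14]
sign -1 turn [ 1.5000e-03  2.0053e+00 -1.2000e-03] shift now-axes cm [-52.11  12.05  61.4 ] target-axes [-33.75  11.96 -73.14]
```

All the rows were refused, so every row probably needs all three fields.

Request:
arm_command --rows '[{"delta_pos": [-2.17, 0.08, 2.56], "turn": [0, 0, 0], "gripper": 8.5}, {"delta_pos": [-2.17, 0.08, 2.56], "turn": [0, 0, 0], "gripper": 8.5}, {"delta_pos": [-2.17, 0.08, 2.56], "turn": [0, 0, 0], "gripper": 8.5}, {"delta_pos": [-2.17, 0.08, 2.56], "turn": [0, 0, 0], "gripper": 8.5}, {"delta_pos": [-2.17, 0.08, 2.56], "turn": [0, 0, 0], "gripper": 8.5}, {"delta_pos": [-2.17, 0.08, 2.56], "turn": [0, 0, 0], "gripper": 8.5}, {"delta_pos": [-2.17, 0.08, 2.56], "turn": [0, 0, 0], "gripper": 8.5}, {"delta_pos": [-2.17, 0.08, 2.56], "turn": [0, 0, 0], "gripper": 8.5}]' --squeeze 25

```text
clock: 0.77
tcp_pos: [0.31, -0.3559, 0.2246]
tcp_rot: [-0.562, 0.43, -0.429, 0.562]
ft_force: [0.5, -0.1, 0.4]
width: 0.993
```

Request:
arm_command --rows '[{"delta_pos": [-2.17, 0.08, 2.56], "turn": [0, 0, 0], "gripper": 8.5}, {"delta_pos": [-2.17, 0.08, 2.56], "turn": [0, 0, 0], "gripper": 8.5}, {"delta_pos": [-2.17, 0.08, 2.56], "turn": [0, 0, 0], "gripper": 8.5}, {"delta_pos": [-2.17, 0.08, 2.56], "turn": [0, 0, 0], "gripper": 8.5}, {"delta_pos": [-2.17, 0.08, 2.56], "turn": [0, 0, 0], "gripper": 8.5}, {"delta_pos": [-2.17, 0.08, 2.56], "turn": [0, 0, 0], "gripper": 8.5}, {"delta_pos": [-2.17, 0.08, 2.56], "turn": [0, 0, 0], "gripper": 8.5}, {"delta_pos": [-2.17, 0.08, 2.56], "turn": [0, 0, 0], "gripper": 8.5}]'

```text
clock: 1.43
tcp_pos: [0.462, -0.1346, 0.2183]
tcp_rot: [0.562, -0.43, 0.429, -0.562]
ft_force: [1.3, 0.3, -0.9]
width: 0.997
```

Run:
```python
from h import *
s=stt(); to([.613,.086,.211],RX,s)
```

```text
1.43 p [ 0.462  -0.1346  0.2183] x [ 0.263 -0.965 -0.   ] y [-0.  0. -1.] F [ 1.28  0.3  -0.91] M [ 0.027  0.039 -0.001] w 85.2 j6 0.88
sign 1 turn [ 1.0000e-04 -1.1363e+00 -6.0000e-04] shift now-axes cm [-17.32   0.73  20.37] target-axes [11.18  0.73 24.28]
sign -1 turn [6.0000e-04 2.0053e+00 2.0000e-04] shift now-axes cm [-17.32   0.73  20.37] target-axes [-11.18   0.73 -24.28]
```

Request:
arm_command --rows '[{"delta_pos": [-2.16, 0.09, 2.55], "turn": [0, 0, 0], "gripper": 8.5}, {"delta_pos": [-2.16, 0.09, 2.55], "turn": [0, 0, 0], "gripper": 8.5}, {"delta_pos": [-2.16, 0.09, 2.55], "turn": [0, 0, 0], "gripper": 8.5}, {"delta_pos": [-2.16, 0.09, 2.55], "turn": [0, 0, 0], "gripper": 8.5}, {"delta_pos": [-2.16, 0.09, 2.55], "turn": [0, 0, 0], "gripper": 8.5}, {"delta_pos": [-2.16, 0.09, 2.55], "turn": [0, 0, 0], "gripper": 8.5}, {"delta_pos": [-2.16, 0.09, 2.55], "turn": [0, 0, 0], "gripper": 8.5}, {"delta_pos": [-2.16, 0.09, 2.55], "turn": [0, 0, 0], "gripper": 8.5}]'

```text
clock: 2.1
tcp_pos: [0.6134, 0.0856, 0.2108]
tcp_rot: [0.562, -0.43, 0.429, -0.562]
ft_force: [0.6, -1.2, 0.8]
width: 0.996
```

Request:
arm_command --rows '[{"delta_pos": [0, 0, 0], "turn": [0, -0.12, 0], "gripper": 8.5}, {"delta_pos": [0, 0, 0], "turn": [0, -0.12, 0], "gripper": 8.5}, {"delta_pos": [0, 0, 0], "turn": [0, -0.12, 0], "gripper": 8.5}, {"delta_pos": [0, 0, 0], "turn": [0, -0.12, 0], "gripper": 8.5}, {"delta_pos": [0, 0, 0], "turn": [0, -0.12, 0], "gripper": 8.5}, {"delta_pos": [0, 0, 0], "turn": [0, -0.12, 0], "gripper": 8.5}, {"delta_pos": [0, 0, 0], "turn": [0, -0.12, 0], "gripper": 8.5}, {"delta_pos": [0, 0, 0], "turn": [0, -0.12, 0], "gripper": 8.5}]'

```text
clock: 2.77
tcp_pos: [0.6126, 0.0841, 0.2108]
tcp_rot: [0.697, -0.12, 0.119, -0.697]
ft_force: [0.1, 0.9, 0.1]
width: 0.992
```

Request:
arm_command --rows '[{"delta_pos": [0, 0, 0], "turn": [0, -0.12, 0], "gripper": 8.5}, {"delta_pos": [0, 0, 0], "turn": [0, -0.056, 0], "gripper": 8.5}, {"delta_pos": [0, 0, 0], "turn": [0, 0, 0], "gripper": 8.5}, {"delta_pos": [0, 0, 0], "turn": [0, 0, 0], "gripper": 8.5}]'

```text
clock: 3.1
tcp_pos: [0.6128, 0.084, 0.2109]
tcp_rot: [-0.705, 0.061, -0.06, 0.705]
ft_force: [0.1, -0.2, -0.4]
width: 1.0
```

Run:
```python
from h import *
s=stt(); to([.613,.086,.111],RX,s); snap('scene','g1.png')
i=cv2.imread('pics/g1.png')[130:250,220:400]; cv2.imwrite('pics/g1c.png',cv2.resize(i,None,fx=4,fy=4))
```

```text
3.1 p [0.6128 0.084  0.2109] x [ 0.985 -0.17  -0.001] y [-0.001  0.    -1.   ] F [ 0.15 -0.21 -0.43] M [ 0.007 -0.024 -0.007] w 85.4 j6 0.2
sign 1 turn [ 0.     -0.0025 -0.0008] shift now-axes cm [-0.    9.99  0.2 ] target-axes [-0.01  9.99  0.2 ]
sign -1 turn [1.3000e-03 3.1391e+00 0.0000e+00] shift now-axes cm [-0.    9.99  0.2 ] target-axes [ 0.01  9.99 -0.2 ]
```

View pics/g1c.png

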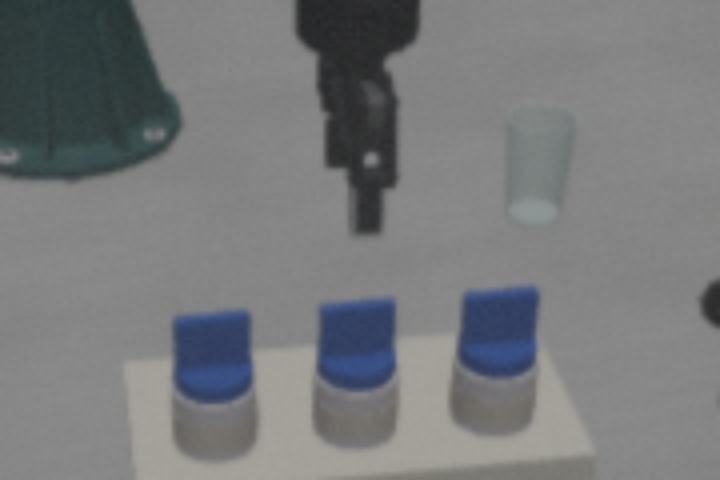

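The gripper is above the middle wing at crop position (368,235), and the path down is clear.

Request:
arm_command --rows '[{"delta_pos": [0, 2, 0.04], "turn": [0, 0, 0], "gripper": 5}, {"delta_pos": [0, 2, 0.04], "turn": [0, 0, 0], "gripper": 5}, {"delta_pos": [0, 2, 0.04], "turn": [0, 0, 0], "gripper": 5}, {"delta_pos": [0, 2, 0.04], "turn": [0, 0, 0], "gripper": 5}, {"delta_pos": [0, 2, 0.04], "turn": [0, 0, 0], "gripper": 5}, {"delta_pos": [0, 0, 0], "turn": [0, 0, 0], "gripper": 5}]' --squeeze 25

```text
clock: 3.65
tcp_pos: [0.6103, 0.0859, 0.1074]
tcp_rot: [0.705, -0.063, 0.058, -0.704]
ft_force: [-0.7, 0.3, -0.1]
width: 0.587
```

Request:
arm_command --rows '[{"delta_pos": [0, 0, 0], "turn": [0, 0, 0], "gripper": 0.6}, {"delta_pos": [0, 0, 0], "turn": [0, 0, 0], "gripper": 0.6}, {"delta_pos": [0, 0, 0], "turn": [0, 0, 0], "gripper": 0.6}, {"delta_pos": [0, 0, 0], "turn": [0, 0, 0], "gripper": 0.6}, {"delta_pos": [0, 0, 0], "turn": [0, 0, 0], "gripper": 0.6}, {"delta_pos": [0, 0, 0], "turn": [0, 0, 0], "gripper": 0.6}, {"delta_pos": [0, 0, 0], "turn": [0, 0, 0], "gripper": 0.6}, {"delta_pos": [0, 0, 0], "turn": [0, 0, 0], "gripper": 0.6}]'

```text
clock: 4.32
tcp_pos: [0.6141, 0.0861, 0.1129]
tcp_rot: [-0.705, 0.059, -0.06, 0.705]
ft_force: [-2.1, 0.6, 6.6]
width: 0.115
```

Run:
```python
from h import *
s=stt()
```

```text
4.32 p [0.6141 0.0861 0.1129] x [ 0.986 -0.168  0.002] y [ 0.002  0.    -1.   ] F [-2.12  0.57  6.62] M [0.016 0.324 0.474] w 9.9 j6 0.2
```

Request:
arm_command --rows '[{"delta_pos": [0, 0, 0], "turn": [0, -0.01, 0], "gripper": 0.6}, {"delta_pos": [0, 0, 0], "turn": [0, -0.01, 0], "gripper": 0.6}, {"delta_pos": [0, 0, 0], "turn": [0, 0, 0], "gripper": 0.6}, {"delta_pos": [0, 0, 0], "turn": [0, 0, 0], "gripper": 0.6}]'

```text
clock: 4.65
tcp_pos: [0.6141, 0.0862, 0.1129]
tcp_rot: [-0.705, 0.052, -0.054, 0.705]
ft_force: [-1.5, 0.8, 6.9]
width: 0.117
```

Run:
```python
from h import *
s=stt()
```

```text
4.65 p [0.6141 0.0862 0.1129] x [ 0.989 -0.149  0.002] y [ 0.002  0.    -1.   ] F [-1.55  0.8   6.93] M [ 0.094  0.377 -0.114] w 10.0 j6 0.18
```

Request:
arm_command --rows '[{"delta_pos": [0, 0, 0], "turn": [0, -0.01, 0], "gripper": 0.6}, {"delta_pos": [0, 0, 0], "turn": [0, 0, 0], "gripper": 0.6}, {"delta_pos": [0, 0, 0], "turn": [0, 0, 0], "gripper": 0.6}]'

```text
clock: 4.9
tcp_pos: [0.6141, 0.0862, 0.1129]
tcp_rot: [-0.705, 0.049, -0.05, 0.706]
ft_force: [-1.8, 0.4, 6.7]
width: 0.11
```

Run:
```python
from h import *
s=stt()
```

```text
4.9 p [0.6141 0.0862 0.1129] x [ 0.99  -0.14   0.002] y [ 0.002  0.001 -1.   ] F [-1.77  0.45  6.68] M [ 0.113  0.367 -0.408] w 9.4 j6 0.17
```

The middle cap held from +0.47 to −0.41 N m, so it is sealed. I'll unload it, open, and move to the left wing.

Request:
arm_command --rows '[{"delta_pos": [0, 0, 0], "turn": [0, 0.01, 0], "gripper": 0.6}, {"delta_pos": [0, 0, 0], "turn": [0, 0, 0], "gripper": 5}, {"delta_pos": [0, 0, 0], "turn": [0, 0, 0], "gripper": 5}, {"delta_pos": [0, 0, 0], "turn": [0, 0, 0], "gripper": 5}, {"delta_pos": [0, 0, 0], "turn": [0, 0, 0], "gripper": 5}, {"delta_pos": [0, -2, 0], "turn": [0, 0, 0], "gripper": 5}, {"delta_pos": [0, -2, 0], "turn": [0, 0, 0], "gripper": 5}, {"delta_pos": [0, -2, 0], "turn": [0, 0, 0], "gripper": 5}]'

```text
clock: 5.57
tcp_pos: [0.6129, 0.086, 0.1714]
tcp_rot: [0.705, -0.053, 0.052, -0.705]
ft_force: [1.1, -0.1, 0.3]
width: 0.586
```

Request:
arm_command --rows '[{"delta_pos": [0, 0, 2], "turn": [0, 0, 0], "gripper": 5}, {"delta_pos": [0, 0, 2], "turn": [0, 0, 0], "gripper": 5}, {"delta_pos": [0, 0, 2], "turn": [0, 0, 0], "gripper": 5}, {"delta_pos": [0, 0, 2], "turn": [0, 0, 0], "gripper": 5}, {"delta_pos": [0, 0, 2], "turn": [0, 0, 0], "gripper": 5}, {"delta_pos": [0, 0, 0], "turn": [0, 0, 0], "gripper": 5}, {"delta_pos": [0, 0, 0], "turn": [0, 0, 0], "gripper": 5}]'

```text
clock: 6.15
tcp_pos: [0.6281, 0.1856, 0.171]
tcp_rot: [0.705, -0.052, 0.052, -0.705]
ft_force: [-0.2, -0.8, -0.2]
width: 0.582
```

Run:
```python
from h import *
s=stt(); to([.6309,.1848,.111],RX,s)
```

```text
6.15 p [0.6281 0.1856 0.171 ] x [ 0.989 -0.147 -0.   ] y [-0. -0. -1.] F [-0.24 -0.79 -0.24] M [-0.014  0.016  0.051] w 49.7 j6 0.33
sign 1 turn [ 0.0003  0.0215 -0.0002] shift now-axes cm [ 0.29  6.   -0.04] target-axes [ 0.29  6.   -0.04]
sign -1 turn [-3.0000e-04 -3.1201e+00 -4.0000e-04] shift now-axes cm [ 0.29  6.   -0.04] target-axes [-0.29  6.    0.04]
```

Request:
arm_command --rows '[{"delta_pos": [0.1, 2, 0], "turn": [0, 0.01, 0], "gripper": 5}, {"delta_pos": [0.1, 2, 0], "turn": [0, 0, 0], "gripper": 5}, {"delta_pos": [0.08, 2, 0], "turn": [0, 0, 0], "gripper": 5}, {"delta_pos": [0, 0, 0], "turn": [0, 0, 0], "gripper": 5}]'

```text
clock: 6.48
tcp_pos: [0.628, 0.1826, 0.1073]
tcp_rot: [0.706, -0.059, 0.054, -0.704]
ft_force: [-0.4, 0.9, -0.6]
width: 0.588
```

Request:
arm_command --rows '[{"delta_pos": [0, 0, 0], "turn": [0, 0, 0], "gripper": 0.6}, {"delta_pos": [0, 0, 0], "turn": [0, 0, 0], "gripper": 0.6}, {"delta_pos": [0, 0, 0], "turn": [0, 0, 0], "gripper": 0.6}, {"delta_pos": [0, 0, 0], "turn": [0, 0, 0], "gripper": 0.6}, {"delta_pos": [0, 0, 0], "turn": [0, 0, 0], "gripper": 0.6}, {"delta_pos": [0, 0, 0], "turn": [0, 0, 0], "gripper": 0.6}, {"delta_pos": [0, 0, 0], "turn": [0, 0, 0], "gripper": 0.6}, {"delta_pos": [0, 0, 0], "turn": [0, 0, 0], "gripper": 0.6}]'

```text
clock: 7.15
tcp_pos: [0.6308, 0.1845, 0.1129]
tcp_rot: [-0.705, 0.056, -0.056, 0.705]
ft_force: [-3.9, -0.6, 6.0]
width: 0.112
```

Run:
```python
from h import *
s=stt()
```

```text
7.15 p [0.6308 0.1845 0.1129] x [ 0.987 -0.158  0.   ] y [ 0.  0. -1.] F [-3.91 -0.62  5.96] M [-0.057  0.636 -0.041] w 9.6 j6 0.34
```

Request:
arm_command --rows '[{"delta_pos": [0, 0, 0], "turn": [0, -0.008, 0], "gripper": 0.6}, {"delta_pos": [0, 0, 0], "turn": [0, -0.007, 0], "gripper": 0.6}, {"delta_pos": [0, 0, 0], "turn": [0, 0, 0], "gripper": 0.6}, {"delta_pos": [0, 0, 0], "turn": [0, 0, 0], "gripper": 0.6}]'

```text
clock: 7.48
tcp_pos: [0.6309, 0.1845, 0.1129]
tcp_rot: [-0.705, 0.051, -0.051, 0.705]
ft_force: [-4.8, -0.3, 6.0]
width: 0.109
```

Run:
```python
from h import *
s=stt()
```

```text
7.48 p [0.6309 0.1845 0.1129] x [ 0.99  -0.144  0.   ] y [ 0.     0.001 -1.   ] F [-4.75 -0.31  6.03] M [-0.061  0.604 -0.488] w 9.3 j6 0.32
```

The left cap held at −0.49 N m, so it is sealed too. The right one should be loose, so I'll go and feel it.

Request:
arm_command --rows '[{"delta_pos": [0, 0, 0], "turn": [0, 0.015, 0], "gripper": 0.6}, {"delta_pos": [0, 0, 0], "turn": [0, 0, 0], "gripper": 5}, {"delta_pos": [0, 0, 0], "turn": [0, 0, 0], "gripper": 5}, {"delta_pos": [0, 0, 0], "turn": [0, 0, 0], "gripper": 5}, {"delta_pos": [0, 0, 0], "turn": [0, 0, 0], "gripper": 5}, {"delta_pos": [0, -2, 0], "turn": [0, 0, 0], "gripper": 5}, {"delta_pos": [0, -2, 0], "turn": [0, 0, 0], "gripper": 5}, {"delta_pos": [0, -2, 0], "turn": [0, 0, 0], "gripper": 5}]'

```text
clock: 8.15
tcp_pos: [0.6307, 0.1844, 0.1715]
tcp_rot: [0.705, -0.056, 0.056, -0.705]
ft_force: [-0.7, -0.0, 0.5]
width: 0.585
```

Request:
arm_command --rows '[{"delta_pos": [0, 0, -2.9], "turn": [0, 0, 0], "gripper": 5}, {"delta_pos": [0, 0, -2.9], "turn": [0, 0, 0], "gripper": 5}, {"delta_pos": [0, 0, -2.9], "turn": [0, 0, 0], "gripper": 5}, {"delta_pos": [0, 0, -2.9], "turn": [0, 0, 0], "gripper": 5}, {"delta_pos": [0, 0, -2.9], "turn": [0, 0, 0], "gripper": 5}, {"delta_pos": [0, 0, -2.9], "turn": [0, 0, 0], "gripper": 5}, {"delta_pos": [0, 0, -2.6], "turn": [0, 0, 0], "gripper": 5}, {"delta_pos": [0, 0, 0], "turn": [0, 0, 0], "gripper": 5}]'

```text
clock: 8.82
tcp_pos: [0.5988, -0.0175, 0.1713]
tcp_rot: [0.706, -0.057, 0.057, -0.704]
ft_force: [0.1, 0.8, 0.2]
width: 0.588
```

Run:
```python
from h import *
s=stt(); to([.5973,-.0123,.111],RX,s)
```

```text
8.82 p [ 0.5988 -0.0175  0.1713] x [ 0.987 -0.161  0.   ] y [-0.    -0.002 -1.   ] F [0.12 0.78 0.22] M [ 0.003 -0.041  0.031] w 50.3 j6 0.02
sign 1 turn [0.0021 0.0069 0.0002] shift now-axes cm [-0.24  6.03  0.5 ] target-axes [-0.24  6.03  0.48]
sign -1 turn [ 2.0000e-04 -3.1347e+00 -3.4000e-03] shift now-axes cm [-0.24  6.03  0.5 ] target-axes [ 0.24  6.03 -0.48]
```

Request:
arm_command --rows '[{"delta_pos": [-0.1, 2, 0], "turn": [0, 0, 0], "gripper": 5}, {"delta_pos": [0, 2, 0], "turn": [0, 0, 0], "gripper": 5}, {"delta_pos": [0, 2, 0], "turn": [0, 0, 0], "gripper": 5}, {"delta_pos": [0, 0, 0], "turn": [0, 0, 0], "gripper": 5}]'

```text
clock: 9.15
tcp_pos: [0.5957, -0.0122, 0.1078]
tcp_rot: [-0.705, 0.058, -0.054, 0.705]
ft_force: [-0.4, 0.3, -0.7]
width: 0.584
```

Request:
arm_command --rows '[{"delta_pos": [0, 0, 0], "turn": [0, 0, 0], "gripper": 0.6}, {"delta_pos": [0, 0, 0], "turn": [0, 0, 0], "gripper": 0.6}, {"delta_pos": [0, 0, 0], "turn": [0, 0, 0], "gripper": 0.6}, {"delta_pos": [0, 0, 0], "turn": [0, 0, 0], "gripper": 0.6}, {"delta_pos": [0, 0, 0], "turn": [0, 0, 0], "gripper": 0.6}, {"delta_pos": [0, 0, 0], "turn": [0, 0, 0], "gripper": 0.6}, {"delta_pos": [0, 0, 0], "turn": [0, 0, 0], "gripper": 0.6}, {"delta_pos": [0, 0, 0], "turn": [0, 0, 0], "gripper": 0.6}]'

```text
clock: 9.82
tcp_pos: [0.5974, -0.0124, 0.1127]
tcp_rot: [-0.705, 0.056, -0.056, 0.705]
ft_force: [-5.5, 1.0, 6.0]
width: 0.114
```

Run:
```python
from h import *
s=stt()
```

```text
9.82 p [ 0.5974 -0.0124  0.1127] x [ 0.987 -0.158 -0.001] y [-0.001  0.    -1.   ] F [-5.53  0.96  5.99] M [0.172 0.823 0.106] w 9.8 j6 0.02
```

Request:
arm_command --rows '[{"delta_pos": [0, 0, 0], "turn": [0, -0.008, 0], "gripper": 0.6}, {"delta_pos": [0, 0, 0], "turn": [0, -0.007, 0], "gripper": 0.6}, {"delta_pos": [0, 0, 0], "turn": [0, 0, 0], "gripper": 0.6}, {"delta_pos": [0, 0, 0], "turn": [0, 0, 0], "gripper": 0.6}]'

```text
clock: 10.15
tcp_pos: [0.5974, -0.0124, 0.1127]
tcp_rot: [-0.705, 0.051, -0.05, 0.705]
ft_force: [-5.8, 0.7, 5.3]
width: 0.112
```

Run:
```python
from h import *
s=stt()
```

```text
10.15 p [ 0.5974 -0.0124  0.1127] x [ 0.99  -0.143 -0.001] y [-0.001  0.001 -1.   ] F [-5.83  0.73  5.34] M [ 0.162  0.794 -0.105] w 9.6 j6 0.01
```

Only −0.11 N m this time. I'll turn a little more to confirm that it gives.

Request:
arm_command --rows '[{"delta_pos": [0, 0, 0], "turn": [0, -0.008, 0], "gripper": 0.6}, {"delta_pos": [0, 0, 0], "turn": [0, -0.007, 0], "gripper": 0.6}, {"delta_pos": [0, 0, 0], "turn": [0, 0, 0], "gripper": 0.6}, {"delta_pos": [0, 0, 0], "turn": [0, 0, 0], "gripper": 0.6}]'

```text
clock: 10.48
tcp_pos: [0.5975, -0.0124, 0.1127]
tcp_rot: [-0.705, 0.046, -0.045, 0.706]
ft_force: [-4.4, 1.9, 5.8]
width: 0.114
```

Run:
```python
from h import *
s=stt()
```

```text
10.48 p [ 0.5975 -0.0124  0.1127] x [ 0.992 -0.129 -0.001] y [-0.001  0.001 -1.   ] F [-4.36  1.94  5.76] M [ 0.158  0.746 -0.138] w 9.8 j6 -0.01
```

It saturates at about 0.14 N m, so it is loose. I'll turn it to roughly 12 degrees in total, then release and rise.

Request:
arm_command --rows '[{"delta_pos": [0, 0, 0], "turn": [0, -0.03, 0], "gripper": 0.6}, {"delta_pos": [0, 0, 0], "turn": [0, -0.03, 0], "gripper": 0.6}, {"delta_pos": [0, 0, 0], "turn": [0, -0.03, 0], "gripper": 0.6}, {"delta_pos": [0, 0, 0], "turn": [0, -0.03, 0], "gripper": 0.6}, {"delta_pos": [0, 0, 0], "turn": [0, -0.03, 0], "gripper": 0.6}, {"delta_pos": [0, 0, 0], "turn": [0, -0.03, 0], "gripper": 0.6}, {"delta_pos": [0, 0, 0], "turn": [0, 0, 0], "gripper": 0.6}, {"delta_pos": [0, 0, 0], "turn": [0, 0, 0], "gripper": 0.6}]'

```text
clock: 11.15
tcp_pos: [0.5979, -0.0124, 0.1127]
tcp_rot: [-0.707, -0.018, 0.018, 0.707]
ft_force: [-4.8, 1.3, 6.4]
width: 0.113
```

Run:
```python
from h import *
s=stt()
```

```text
11.15 p [ 0.5979 -0.0124  0.1127] x [ 0.999  0.051 -0.   ] y [-0.  0. -1.] F [-4.83  1.26  6.36] M [0.261 0.743 0.091] w 9.6 j6 -0.19
```

Request:
arm_command --rows '[{"delta_pos": [0, 0, 0], "turn": [0, 0, 0], "gripper": 5}, {"delta_pos": [0, 0, 0], "turn": [0, 0, 0], "gripper": 5}, {"delta_pos": [0, 0, 0], "turn": [0, 0, 0], "gripper": 5}, {"delta_pos": [0, 0, 0], "turn": [0, 0, 0], "gripper": 5}, {"delta_pos": [0, -2.5, 0], "turn": [0, 0, 0], "gripper": 5}, {"delta_pos": [0, -2.5, 0], "turn": [0, 0, 0], "gripper": 5}, {"delta_pos": [0, -2.5, 0], "turn": [0, 0, 0], "gripper": 5}, {"delta_pos": [0, -2.5, 0], "turn": [0, 0, 0], "gripper": 5}]'

```text
clock: 11.82
tcp_pos: [0.5983, -0.0129, 0.2123]
tcp_rot: [-0.707, -0.018, 0.018, 0.707]
ft_force: [0.3, -0.2, -0.8]
width: 0.586
```

Run:
```python
from h import *
s=stt(); to([.437,-.261,.211],RX,s)
import pickle
a,b=pickle.load(open('s0.pkl','rb'))
# stand poly & red pin features
print('pin top scene',ray(b,175.9,212,.088),'collar scene',ray(b,177.9,224.8,.044))
print('top: pin top',ray(a,368.3,235.3,.088),'all',ray(a,366.5,236.5,.05))
i=a['img'].astype(int); g=i.sum(2)/3
m=((g<110)&(np.indices(g.shape)[0]>215)&(np.indices(g.shape)[0]<255)&(np.indices(g.shape)[1]>345)&(np.indices(g.shape)[1]<405)).astype(np.uint8)
c=max(cv2.findContours(m,0,1)[0],key=cv2.contourArea); r=cv2.minAreaRect(c); print(r)
for q in cv2.boxPoints(r): print(q,ray(a,*q,.04).round(4))
w=a['img'][222:246,376:402].min(2); print(w)
```

```text
11.82 p [ 0.5983 -0.0129  0.2123] x [ 0.999  0.051 -0.   ] y [-0.  0. -1.] F [ 0.29 -0.2  -0.77] M [ 0.03   0.021 -0.006] w 50.1 j6 -0.19
sign 1 turn [-1.000e-04  2.194e-01 -2.000e-04] shift now-axes cm [-17.37   0.13 -23.96] target-axes [-11.74   0.13 -27.16]
sign -1 turn [-3.0000e-04 -2.9221e+00  1.0000e-04] shift now-axes cm [-17.37   0.13 -23.96] target-axes [11.74  0.13 27.16]
pin top scene [ 0.44596082 -0.26329992  0.088     ] collar scene [ 0.44897177 -0.26478768  0.044     ]
top: pin top [ 0.44034643 -0.2597394   0.088     ] all [ 0.44043423 -0.26016733  0.05      ]
((375.6037292480469, 236.20530700683594), (18.565032958984375, 42.396949768066406), 81.63410949707031)
[353.28027 230.10582] [ 0.4637 -0.2149  0.04  ]
[395.22607 223.9373 ] [ 0.4888 -0.3654  0.04  ]
[397.9272 242.3048] [ 0.423  -0.3735  0.04  ]
[355.98138 248.47331] [ 0.3981 -0.2241  0.04  ]
[[151 150 150 151 150 151 150 151 149 149 149 148 147 147 147 146 143 142
  140 141 145 149 150 150 150 151]
 [149 149 148 149 149 148 147 146 146 146 142 139 137 136 133 130 129 125
  122 125 137 148 150 152 151 152]
 [145 14
[... 1690 characters left out ...]
00 101 103
  100 102 101 103 110 127 143 149]
 [103 104 104 104 103 102 103 102 103 104 102 102 104 102 102 102 102 101
  102 101 101 100 108 124 141 148]
 [104 103 104 103 103 103 103 103 102 101 103 102 102 103 101 101 101  99
   98  98  98 102 109 124 141 149]
 [103 103 104 102 103 104 103 103 101 102 101  98 100  99  98 101  98  98
  100 100 102 108 121 133 145 149]
 [104 101 102 102 101  99  98  99 101  99  95  97  98 100 102 105 107 110
  117 122 124 129 137 145 150 151]
 [ 99 101 100  96  95  97 100 103 104 105 106 107 115 120 122 125 127 132
  139 142 142 144 148 150 151 151]
 [103 103 104 106 108 115 120 122 123 126 127 131 135 141 142 142 145 146
  148 150 150 150 152 151 152 152]]
```

The loose cap is turned by about 0.2 rad. I'll move over the red pin and turn so the first grip closes along the stand's length.

Request:
arm_command --rows '[{"delta_pos": [-2.12, 0, -3.0], "turn": [0, 0, 0], "gripper": 3.4}, {"delta_pos": [-2.12, 0, -3.0], "turn": [0, 0, 0], "gripper": 3.4}, {"delta_pos": [-2.12, 0, -3.0], "turn": [0, 0, 0], "gripper": 3.4}, {"delta_pos": [-2.12, 0, -3.0], "turn": [0, 0, 0], "gripper": 3.4}, {"delta_pos": [-2.12, 0, -3.0], "turn": [0, 0, 0], "gripper": 3.4}, {"delta_pos": [-2.12, 0, -3.0], "turn": [0, 0, 0], "gripper": 3.4}, {"delta_pos": [-2.12, 0, -3.0], "turn": [0, 0, 0], "gripper": 3.4}, {"delta_pos": [-2.12, 0, -3.0], "turn": [0, 0, 0], "gripper": 3.4}]'

```text
clock: 12.48
tcp_pos: [0.4402, -0.2627, 0.2115]
tcp_rot: [0.707, 0.018, -0.018, -0.707]
ft_force: [1.1, -0.4, 0.4]
width: 0.399
```

Request:
arm_command --rows '[{"delta_pos": [0, 0, 0], "turn": [0, 0.121, 0], "gripper": 3.4}, {"delta_pos": [0, 0, 0], "turn": [0, 0.121, 0], "gripper": 3.4}, {"delta_pos": [0, 0, 0], "turn": [0, 0.121, 0], "gripper": 3.4}, {"delta_pos": [0, 0, 0], "turn": [0, 0.121, 0], "gripper": 3.4}, {"delta_pos": [0, 0, 0], "turn": [0, 0.121, 0], "gripper": 3.4}, {"delta_pos": [0, 0, 0], "turn": [0, 0.121, 0], "gripper": 3.4}, {"delta_pos": [0, 0, 0], "turn": [0, 0.121, 0], "gripper": 3.4}, {"delta_pos": [0, 0, 0], "turn": [0, 0.121, 0], "gripper": 3.4}]'

```text
clock: 13.15
tcp_pos: [0.4413, -0.2614, 0.2113]
tcp_rot: [0.633, -0.315, 0.315, -0.633]
ft_force: [-0.4, -0.5, 0.1]
width: 0.401
```

Request:
arm_command --rows '[{"delta_pos": [0, 0, 0], "turn": [0, 0.121, 0], "gripper": 3.4}, {"delta_pos": [0, 0, 0], "turn": [0, 0.121, 0], "gripper": 3.4}, {"delta_pos": [0, 0, 0], "turn": [0, 0.121, 0], "gripper": 3.4}, {"delta_pos": [0, 0, 0], "turn": [0, 0.121, 0], "gripper": 3.4}, {"delta_pos": [0, 1.5, 0], "turn": [0, 0, 0], "gripper": 3.4}, {"delta_pos": [0, 1.5, 0], "turn": [0, 0, 0], "gripper": 3.4}, {"delta_pos": [0, 1.5, 0], "turn": [0, 0, 0], "gripper": 3.4}, {"delta_pos": [0, 0, 0], "turn": [0, 0, 0], "gripper": 3.4}]'

```text
clock: 13.82
tcp_pos: [0.4397, -0.2601, 0.164]
tcp_rot: [0.541, -0.457, 0.454, -0.541]
ft_force: [-0.3, 0.4, -0.3]
width: 0.397
```

Run:
```python
from h import *
s=stt(); to([.441,-.261,.055],[.165,-.986,0],s)
i=snap('scene')['img'][120:260,110:270]; cv2.imwrite('pics/p1.png',cv2.resize(i,None,fx=4,fy=4))
```

```text
13.82 p [ 0.4397 -0.2601  0.164 ] x [ 0.169 -0.986 -0.003] y [-0.003  0.003 -1.   ] F [-0.28  0.43 -0.27] M [0.029 0.008 0.031] w 33.9 j6 0.73
sign 1 turn [ 0.0029  0.0038 -0.0033] shift now-axes cm [ 0.14 10.89  0.14] target-axes [ 0.1  10.9   0.11]
sign -1 turn [-0.0052 -3.1378 -0.0046] shift now-axes cm [ 0.14 10.89  0.14] target-axes [-0.1  10.9  -0.11]
```

View pics/p1.png

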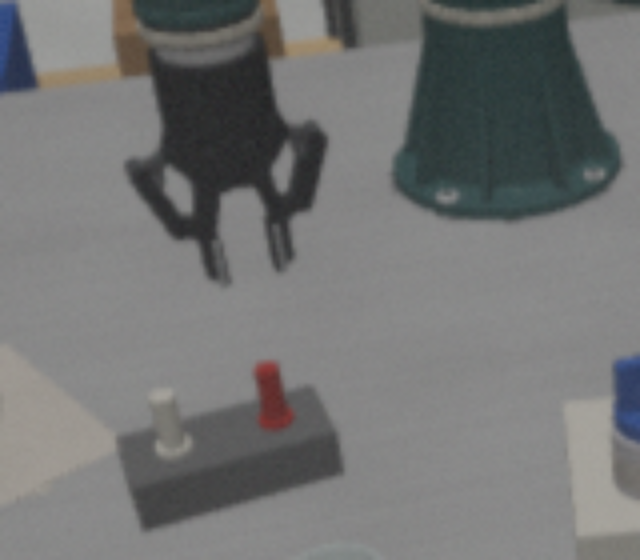

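The fingers straddle the line above the red pin at (267,370), and the white pin is clear of them. I'll descend and centre the pin.

Request:
arm_command --rows '[{"delta_pos": [0.05, 2, 0.05], "turn": [0, 0, 0], "gripper": 3.4}, {"delta_pos": [0, 2, 0], "turn": [0, 0, 0], "gripper": 3.4}, {"delta_pos": [0, 2, 0], "turn": [0, 0, 0], "gripper": 3.4}, {"delta_pos": [0, 2, 0], "turn": [0, 0, 0], "gripper": 3.4}, {"delta_pos": [0, 1.6, 0], "turn": [0, 0, 0], "gripper": 3.4}, {"delta_pos": [0, 1, 0], "turn": [0, 0, 0], "gripper": 3.4}, {"delta_pos": [0, 0, 0], "turn": [0, 0, 0], "gripper": 3.4}, {"delta_pos": [0, 0, 0], "turn": [0, 0, 0], "gripper": 3.4}]' --squeeze 20

```text
clock: 14.53
tcp_pos: [0.4421, -0.2619, 0.0607]
tcp_rot: [-0.541, 0.456, -0.456, 0.541]
ft_force: [0.7, 0.1, 0.2]
width: 0.396
```

Run:
```python
from h import *
s=stt()
```

```text
14.53 p [ 0.4421 -0.2619  0.0607] x [ 0.169 -0.986  0.   ] y [ 0. -0. -1.] F [0.75 0.06 0.22] M [-0.005 -0.064 -0.029] w 33.8 j6 0.73
```

Request:
arm_command --rows '[{"delta_pos": [0, 0, 0], "turn": [0, 0, 0], "gripper": 1.4}, {"delta_pos": [0, 0, 0], "turn": [0, 0, 0], "gripper": 1.4}, {"delta_pos": [0, 0, 0], "turn": [0, 0, 0], "gripper": 1.4}, {"delta_pos": [0, 0, 0], "turn": [0, 0, 0], "gripper": 1.4}, {"delta_pos": [0, 0, 0], "turn": [0, 0, 0], "gripper": 1.4}, {"delta_pos": [0, 0, 0], "turn": [0, 0, 0], "gripper": 1.4}]'

```text
clock: 15.03
tcp_pos: [0.4426, -0.2623, 0.0614]
tcp_rot: [-0.541, 0.455, -0.457, 0.541]
ft_force: [-0.0, -0.9, 6.6]
width: 0.202
```

Run:
```python
from h import *
s=stt()
```

```text
15.03 p [ 0.4426 -0.2623  0.0614] x [ 0.169 -0.986  0.002] y [ 0.002 -0.001 -1.   ] F [-0.01 -0.89  6.56] M [ 0.086  0.021 -0.011] w 17.3 j6 0.73
```

Request:
arm_command --rows '[{"delta_pos": [0, 0, 0], "turn": [0, 0, 0], "gripper": 3.4}, {"delta_pos": [0, 0, 0], "turn": [0, 0, 0], "gripper": 3.4}, {"delta_pos": [0, 0, 0], "turn": [0, 0, 0], "gripper": 3.4}, {"delta_pos": [0, 0, 0], "turn": [0, -0.12, 0], "gripper": 3.4}, {"delta_pos": [0, 0, 0], "turn": [0, -0.12, 0], "gripper": 3.4}, {"delta_pos": [0, 0, 0], "turn": [0, -0.12, 0], "gripper": 3.4}, {"delta_pos": [0, 0, 0], "turn": [0, -0.12, 0], "gripper": 3.4}, {"delta_pos": [0, 0, 0], "turn": [0, -0.12, 0], "gripper": 3.4}]'

```text
clock: 15.7
tcp_pos: [0.4415, -0.2614, 0.0601]
tcp_rot: [-0.652, 0.274, -0.274, 0.652]
ft_force: [0.2, -0.4, -0.7]
width: 0.396
```

Request:
arm_command --rows '[{"delta_pos": [0, 0, 0], "turn": [0, -0.12, 0], "gripper": 3.4}, {"delta_pos": [0, 0, 0], "turn": [0, -0.12, 0], "gripper": 3.4}, {"delta_pos": [0, 0, 0], "turn": [0, -0.12, 0], "gripper": 3.4}, {"delta_pos": [0, 0, 0], "turn": [0, -0.12, 0], "gripper": 3.4}, {"delta_pos": [0, 0, 0], "turn": [0, -0.12, 0], "gripper": 3.4}, {"delta_pos": [0, 0, 0], "turn": [0, -0.12, 0], "gripper": 3.4}, {"delta_pos": [0, 0, 0], "turn": [0, -0.12, 0], "gripper": 3.4}, {"delta_pos": [0, 0, 0], "turn": [0, -0.12, 0], "gripper": 3.4}]'

```text
clock: 16.37
tcp_pos: [0.4415, -0.2614, 0.0601]
tcp_rot: [-0.705, -0.058, 0.058, 0.705]
ft_force: [0.5, -0.1, -0.6]
width: 0.396
```

Request:
arm_command --rows '[{"delta_pos": [0, 0.4, 0], "turn": [0, 0, 0], "gripper": 3.4}, {"delta_pos": [0, 0, 0], "turn": [0, 0, 0], "gripper": 1.4}, {"delta_pos": [0, 0, 0], "turn": [0, 0, 0], "gripper": 1.4}, {"delta_pos": [0, 0, 0], "turn": [0, 0, 0], "gripper": 1.4}, {"delta_pos": [0, 0, 0], "turn": [0, 0, 0], "gripper": 1.4}, {"delta_pos": [0, 0, 0], "turn": [0, 0, 0], "gripper": 1.4}, {"delta_pos": [0, 0, 0], "turn": [0, 0, 0], "gripper": 1.4}]'

```text
clock: 16.95
tcp_pos: [0.4418, -0.2616, 0.0563]
tcp_rot: [-0.705, -0.056, 0.056, 0.705]
ft_force: [-0.6, -0.7, -0.0]
width: 0.202
```

Run:
```python
from h import *
s=stt()
```

```text
16.95 p [ 0.4418 -0.2616  0.0563] x [ 0.987  0.158 -0.   ] y [-0.  0. -1.] F [-0.63 -0.71 -0.04] M [ 0.01  -0.036 -0.004] w 17.3 j6 -0.83
```

Request:
arm_command --rows '[{"delta_pos": [0, 0, 0], "turn": [0, 0, 0], "gripper": 1.4}, {"delta_pos": [0, 0, 0], "turn": [0, 0, 0], "gripper": 1.4}, {"delta_pos": [0, -1, 0], "turn": [0, 0, 0], "gripper": 1.4}, {"delta_pos": [0, -1.5, 0], "turn": [0, 0, 0], "gripper": 1.4}, {"delta_pos": [0, -2, 0], "turn": [0, 0, 0], "gripper": 1.4}, {"delta_pos": [0, -2, 0], "turn": [0, 0, 0], "gripper": 1.4}, {"delta_pos": [0, -2, 0], "turn": [0, 0, 0], "gripper": 1.4}, {"delta_pos": [0, 0, 0], "turn": [0, 0, 0], "gripper": 1.4}]' --squeeze 50

```text
clock: 17.62
tcp_pos: [0.4439, -0.2632, 0.1455]
tcp_rot: [0.707, 0.058, -0.054, -0.703]
ft_force: [-0.1, -1.3, -0.8]
width: 0.194
```

Run:
```python
from h import *
import pickle
stt()
a,b=pickle.load(open('s0.pkl','rb')); C=np.array([.6141,.0862,.04])
def prof(s,us,vs,z=.04):
    g=s['img'].mean(2).astype(np.float32); P=np.array([[proj(s,[*(C+u*RX+v*RY)[:2],z]) for v in vs] for u in us],np.float32)
    return cv2.remap(g,P[...,0],P[...,1],cv2.INTER_LINEAR)
def cross(x,p):
    h=(p[:5].mean()+p[-5:].mean())/2; k=np.nonzero(np.diff(np.sign(p-h)))[0]; return [round(float(x[i]+(h-p[i])/(p[i+1]-p[i])*(x[i+1]-x[i])),4) for i in k]
for nm,s in(('top',a),('scene',b)):
    for u in(-.08,-.05,-.02,.01,.03):
        L=np.arange(.135,.185,.001)
        print(nm,'u',u,'left',cross(L,prof(s,[u],L)[0]),'right',cross(-L,prof(s,[u],-L)[0]))
    for v in(-.145,.05,.145):
        L=np.arange(.0,.08,.001); print(nm,'v',v,'back',cross(L,prof(s,L,[v])[:,0]), 'front',cross(-L-.08,prof(s,-L-.08,[v])[:,0]))
for v0 in(.1,0,-.1):
    w=np.clip(205-prof(a,np.arange(-.09,-.054,.001),v0+np.arange(-.018,.019,.001)),0,None); w=np.where(w>12,w,0); i,j=np.indices(w.shape)
    print('hole',v0,'u',-.09+.001*(w*i).sum()/w.sum(),'v off',-.018+.001*(w*j).sum()/w.sum())
```

```text
17.62 p [ 0.4439 -0.2632  0.1455] x [0.987 0.158 0.005] y [ 0.005 -0.004 -1.   ] F [-0.14 -1.35 -0.77] M [-0.026 -0.03   0.044] w 16.6 j6 -0.83
top u -0.08 left [0.1632] right [-0.1576]
top u -0.05 left [0.1632] right [-0.1574]
top u -0.02 left [0.163] right [-0.1577]
top u 0.01 left [0.1399] right [-0.1573]
top u 0.03 left [0.1353, 0.167] right [-0.1574]
top v -0.145 back [0.0565] front [-0.1022]
top v 0.05 back [0.0559] front [-0.1021]
top v 0.145 back [0.0106, 0.0272, 0.0565] front [-0.1021]
scene u -0.08 left [0.1584] right [-0.1573]
scene u -0.05 left [0.1471] right [-0.1565]
scene u -0.02 left [0.1409] right [-0.156]
scene u 0.01 left [0.1636] right [-0.157]
scene u 0.03 left [0.1628] right [-0.1559]
scene v -0.145 back [0.0586] front [-0.1025]
scene v 0.05 back [0.0589] front [-0.0867]
scene v 0.145 back [0.0589] front [-0.1529]
hole 0.1 u -0.07225718238972752 v off 0.0046488227672885005
hole 0 u -0.07108366205206096 v off 0.004287178960928121
hole -0.1 u -0.07036928997389298 v off 0.0031775397311391597
```

Run:
```python
from h import *
s=stt(); R=Ro.from_quat(s['tcp_rot']).as_matrix(); to([.5267,.0022,.1455],[.987,.158,0],s)
```

```text
17.62 p [ 0.4439 -0.2632  0.1455] x [0.987 0.158 0.005] y [ 0.005 -0.004 -1.   ] F [-0.14 -1.35 -0.77] M [-0.026 -0.03   0.044] w 16.6 j6 -0.83
sign 1 turn [0.005  0.0002 0.0047] shift now-axes cm [12.38 -0.06 24.9 ] target-axes [12.37  0.   24.9 ]
sign -1 turn [ 0.0074 -3.1413 -0.0079] shift now-axes cm [12.38 -0.06 24.9 ] target-axes [-12.37   0.   -24.9 ]
```

Request:
arm_command --rows '[{"delta_pos": [1.24, 0, 2.49], "turn": [0, 0, 0], "gripper": 1.4}, {"delta_pos": [1.24, 0, 2.49], "turn": [0, 0, 0], "gripper": 1.4}, {"delta_pos": [1.24, 0, 2.49], "turn": [0, 0, 0], "gripper": 1.4}, {"delta_pos": [1.24, 0, 2.49], "turn": [0, 0, 0], "gripper": 1.4}, {"delta_pos": [1.24, 0, 2.49], "turn": [0, 0, 0], "gripper": 1.4}, {"delta_pos": [1.24, 0, 2.49], "turn": [0, 0, 0], "gripper": 1.4}, {"delta_pos": [1.24, 0, 2.49], "turn": [0, 0, 0], "gripper": 1.4}, {"delta_pos": [1.24, 0, 2.49], "turn": [0, 0, 0], "gripper": 1.4}]'

```text
clock: 18.28
tcp_pos: [0.5081, -0.0478, 0.1412]
tcp_rot: [-0.705, -0.056, 0.056, 0.705]
ft_force: [1.2, -0.0, -0.2]
width: 0.193
```

Request:
arm_command --rows '[{"delta_pos": [1.24, 0, 2.49], "turn": [0, 0, 0], "gripper": 1.4}, {"delta_pos": [1.24, 0, 2.49], "turn": [0, 0, 0], "gripper": 1.4}, {"delta_pos": [0, 0, 0], "turn": [0, 0, 0], "gripper": 1.4}, {"delta_pos": [0, 0, 0], "turn": [0, 0, 0], "gripper": 1.4}, {"delta_pos": [0, 0, 0], "turn": [0, 0, 0], "gripper": 1.4}, {"delta_pos": [0, 0, 0], "turn": [0, 0, 0], "gripper": 1.4}, {"delta_pos": [0, 0, 0], "turn": [0, 0, 0], "gripper": 1.4}]'

```text
clock: 18.87
tcp_pos: [0.5244, 0.0029, 0.1412]
tcp_rot: [0.705, 0.056, -0.056, -0.705]
ft_force: [-0.9, 0.4, -0.2]
width: 0.196
```

Run:
```python
from h import *
s=stt(); to([.5267,.0022,.096],[.987,.158,0],s)
a=snap('top'); b=snap('scene')
i=a['img'][170:240,240:340]; j=b['img'][160:260,210:330]
A=cv2.resize(i,(400,280)); B=cv2.resize(j,(400,333)); o=np.zeros((333,800,3),np.uint8); o[:280,:400]=A; o[:,400:]=B; cv2.imwrite('pics/q1.png',o)
m=b['img'].astype(int); m=((m[...,2]-m[...,0]>30)&(m[...,2]-m[...,1]>30)); m[:,:150]=0; m[:,340:]=0;m[:150]=0;m[260:]=0
ys,xs=np.nonzero(m)
for y in sorted(set(ys)): print(y,xs[ys==y].min(),xs[ys==y].max())
print(proj(b,[.5267,.0022,.1455+.019-.009]),proj(b,[.5267,.0022,.1335]),proj(b,[.5267,.0022,.1]))
```

```text
18.87 p [0.5244 0.0029 0.1412] x [ 0.988  0.157 -0.   ] y [-0. -0. -1.] F [-0.87  0.42 -0.23] M [-0.013  0.038 -0.011] w 16.8 j6 -0.28
sign 1 turn [-0.     -0.0011 -0.0005] shift now-axes cm [ 0.22  4.52 -0.11] target-axes [ 0.22  4.52 -0.11]
sign -1 turn [ 7.0000e-04  3.1405e+00 -0.0000e+00] shift now-axes cm [ 0.22  4.52 -0.11] target-axes [-0.22  4.52  0.11]
185 266 266
186 266 267
197 267 273
198 266 273
199 265 273
200 266 273
201 267 272
202 268 271
203 268 271
204 268 271
205 268 271
206 269 271
207 269 271
[269.47284265 190.92902283] [269.73245103 197.52516307] [270.11715029 207.29961718]
```

View pics/q1.png

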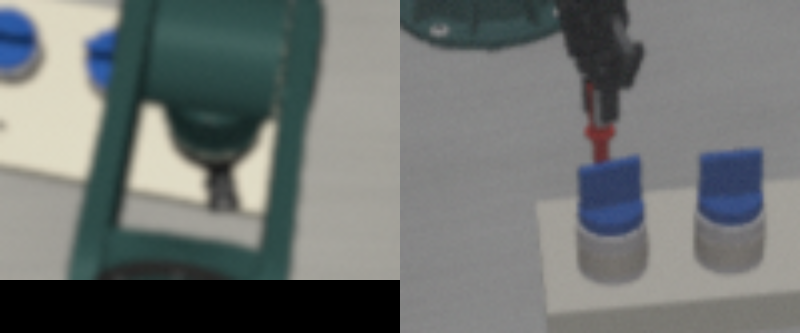

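The pin hangs upright behind the right wing, with its collar at (600,130) in the right half. I'll lower it to just above the hole, then descend slowly while watching the force.

Request:
arm_command --rows '[{"delta_pos": [0.22, 1.5, -0.11], "turn": [0, 0, 0], "gripper": 1.4}, {"delta_pos": [0, 1.5, 0], "turn": [0, 0, 0], "gripper": 1.4}, {"delta_pos": [0, 1.2, 0], "turn": [0, 0, 0], "gripper": 1.4}, {"delta_pos": [0, 0, 0], "turn": [0, 0, 0], "gripper": 1.4}, {"delta_pos": [0, 0, 0], "turn": [0, 0, 0], "gripper": 1.4}, {"delta_pos": [0, 0, 0], "turn": [0, 0, 0], "gripper": 1.4}]'

```text
clock: 19.47
tcp_pos: [0.5275, 0.0028, 0.0998]
tcp_rot: [0.705, 0.056, -0.056, -0.705]
ft_force: [0.0, 0.2, 0.4]
width: 0.192
```

Run:
```python
from h import *
s=stt(); to([.5267,.0022,.096],[.987,.158,0],s)
```

```text
19.47 p [0.5275 0.0028 0.0998] x [0.987 0.158 0.001] y [ 0.001  0.    -1.   ] F [0.02 0.17 0.36] M [ 0.004 -0.017 -0.01 ] w 16.4 j6 -0.28
sign 1 turn [ 0.0001 -0.0002  0.0005] shift now-axes cm [-0.09  0.38 -0.05] target-axes [-0.09  0.38 -0.05]
sign -1 turn [-8.0000e-04  3.1414e+00  1.0000e-04] shift now-axes cm [-0.09  0.38 -0.05] target-axes [0.09 0.38 0.05]
```

Request:
arm_command --rows '[{"delta_pos": [0, 0.3, 0], "turn": [0, 0, 0], "gripper": 1.4}, {"delta_pos": [0, 0.3, 0], "turn": [0, 0, 0], "gripper": 1.4}, {"delta_pos": [0, 0.3, 0], "turn": [0, 0, 0], "gripper": 1.4}, {"delta_pos": [0, 0.3, 0], "turn": [0, 0, 0], "gripper": 1.4}, {"delta_pos": [0, 0, 0], "turn": [0, 0, 0], "gripper": 1.4}]'

```text
clock: 19.88
tcp_pos: [0.5267, 0.0032, 0.0868]
tcp_rot: [-0.705, -0.056, 0.056, 0.705]
ft_force: [-1.3, 0.9, -0.5]
width: 0.191
```

Run:
```python
from h import *
s=stt()
```

```text
19.88 p [0.5267 0.0032 0.0868] x [ 0.987  0.158 -0.001] y [-0.001  0.    -1.   ] F [-1.28  0.87 -0.51] M [-0.026 -0.015  0.002] w 16.3 j6 -0.28
```

Request:
arm_command --rows '[{"delta_pos": [0, 0.3, 0], "turn": [0, 0, 0], "gripper": 1.4}, {"delta_pos": [0, 0.3, 0], "turn": [0, 0, 0], "gripper": 1.4}, {"delta_pos": [0, 0.3, 0], "turn": [0, 0, 0], "gripper": 1.4}, {"delta_pos": [0, 0, 0], "turn": [0, 0, 0], "gripper": 1.4}, {"delta_pos": [0, 0, 0], "turn": [0, 0, 0], "gripper": 1.4}]'

```text
clock: 20.3
tcp_pos: [0.5269, 0.0032, 0.078]
tcp_rot: [-0.705, -0.056, 0.056, 0.705]
ft_force: [0.2, 0.2, -0.3]
width: 0.198
```

Run:
```python
from h import *
s=stt()
```

```text
20.3 p [0.5269 0.0032 0.078 ] x [ 0.987  0.158 -0.001] y [-0.001  0.    -1.   ] F [ 0.18  0.17 -0.34] M [ 0.016  0.035 -0.023] w 16.9 j6 -0.28
```

The pin is 10 mm in with no force on it. I'll seat it.

Request:
arm_command --rows '[{"delta_pos": [0, 0.4, 0], "turn": [0, 0, 0], "gripper": 1.4}, {"delta_pos": [0, 0.4, 0], "turn": [0, 0, 0], "gripper": 1.4}, {"delta_pos": [0, 0.4, 0], "turn": [0, 0, 0], "gripper": 1.4}, {"delta_pos": [0, 0.4, 0], "turn": [0, 0, 0], "gripper": 1.4}, {"delta_pos": [0, 0.4, 0], "turn": [0, 0, 0], "gripper": 1.4}, {"delta_pos": [0, 0.15, 0], "turn": [0, 0, 0], "gripper": 1.4}, {"delta_pos": [0, 0, 0], "turn": [0, 0, 0], "gripper": 1.4}, {"delta_pos": [0, 0, 0], "turn": [0, 0, 0], "gripper": 1.4}]'

```text
clock: 20.97
tcp_pos: [0.5271, 0.0032, 0.0567]
tcp_rot: [-0.705, -0.056, 0.056, 0.705]
ft_force: [0.1, -0.2, 0.1]
width: 0.195
```

Run:
```python
from h import *
s=stt()
```

```text
20.97 p [0.5271 0.0032 0.0567] x [ 0.987  0.158 -0.   ] y [-0.  0. -1.] F [ 0.12 -0.16  0.05] M [ 0.019 -0.011  0.004] w 16.6 j6 -0.28
```

Nearly seated. I'll press 1.5 mm more, then check the force.

Request:
arm_command --rows '[{"delta_pos": [0, 0.08, 0], "turn": [0, 0, 0], "gripper": 1.4}, {"delta_pos": [0, 0.07, 0], "turn": [0, 0, 0], "gripper": 1.4}, {"delta_pos": [0, 0, 0], "turn": [0, 0, 0], "gripper": 1.4}, {"delta_pos": [0, 0, 0], "turn": [0, 0, 0], "gripper": 1.4}]'

```text
clock: 21.3
tcp_pos: [0.5274, 0.0031, 0.0558]
tcp_rot: [0.705, 0.056, -0.056, -0.705]
ft_force: [-1.2, -0.6, 4.2]
width: 0.192
```

Run:
```python
from h import *
s=stt()
```

```text
21.3 p [0.5274 0.0031 0.0558] x [0.987 0.158 0.001] y [ 0.001  0.    -1.   ] F [-1.21 -0.57  4.18] M [-0.032  0.208 -0.025] w 16.4 j6 -0.28
```

It is seated: contact at 4 N, at the same TCP height as in the stand. I'll release and retreat.

Request:
arm_command --rows '[{"delta_pos": [0, 0, 0], "turn": [0, 0, 0], "gripper": 3.2}, {"delta_pos": [0, 0, 0], "turn": [0, 0, 0], "gripper": 3.2}, {"delta_pos": [0, 0, 0], "turn": [0, 0, 0], "gripper": 3.2}, {"delta_pos": [0, 0, 0], "turn": [0, 0, 0], "gripper": 3.2}, {"delta_pos": [0, -1, 0], "turn": [0, 0, 0], "gripper": 3.2}, {"delta_pos": [0, -2, 0], "turn": [0, 0, 0], "gripper": 3.2}, {"delta_pos": [0, -3, 0], "turn": [0, 0, 0], "gripper": 3.2}, {"delta_pos": [0, -3, 0], "turn": [0, 0, 0], "gripper": 3.2}]'

```text
clock: 21.97
tcp_pos: [0.5266, 0.0032, 0.1462]
tcp_rot: [-0.705, -0.056, 0.057, 0.705]
ft_force: [0.6, 0.0, 0.1]
width: 0.376
```

Request:
arm_command --rows '[{"delta_pos": [0, -3, 0], "turn": [0, 0, 0], "gripper": 3.2}, {"delta_pos": [0, -3, 0], "turn": [0, 0, 0], "gripper": 3.2}, {"delta_pos": [0, 0, -3], "turn": [0, 0, 0], "gripper": 3.2}, {"delta_pos": [0, 0, -4], "turn": [0, 0, 0], "gripper": 3.2}, {"delta_pos": [0, 0, -4], "turn": [0, 0, 0], "gripper": 3.2}, {"delta_pos": [0, 0, -4], "turn": [0, 0, 0], "gripper": 3.2}, {"delta_pos": [0, 0, -4], "turn": [0, 0, 0], "gripper": 3.2}, {"delta_pos": [0, 0, 0], "turn": [0, 0, 0], "gripper": 3.2}]'

```text
clock: 22.63
tcp_pos: [0.5594, -0.192, 0.2064]
tcp_rot: [0.707, 0.056, -0.053, -0.703]
ft_force: [1.6, 0.9, 0.8]
width: 0.373
```

Request:
arm_command --rows '[{"delta_pos": [0, 0, -3], "turn": [0, 0, 0], "gripper": 3.2}, {"delta_pos": [0, 0, -3], "turn": [0, 0, 0], "gripper": 3.2}, {"delta_pos": [0, 0, -3], "turn": [0, 0, 0], "gripper": 3.2}, {"delta_pos": [0, 0, 0], "turn": [0, 0, 0], "gripper": 3.2}, {"delta_pos": [0, 0, 0], "turn": [0, 0, 0], "gripper": 3.2}, {"delta_pos": [0, 0, 0], "turn": [0, 0, 0], "gripper": 3.2}]'

```text
clock: 23.13
tcp_pos: [0.5712, -0.2728, 0.2054]
tcp_rot: [-0.705, -0.056, 0.056, 0.705]
ft_force: [1.1, 0.1, -0.4]
width: 0.376
```

Run:
```python
from h import *
s=stt()
a=snap('top'); b=snap('scene')
i=a['img'][150:250,210:410]; j=b['img'][180:260,130:380]
A=cv2.resize(i,(600,300)); B=cv2.resize(j,(750,240)); o=np.zeros((540,750,3),np.uint8); o[:300,:600]=A; o[300:]=B; cv2.imwrite('pics/f1.png',o)
m=a['img'].astype(int); m=((m[...,2]-m[...,0]>35)&(m[...,2]-m[...,1]>35)).astype(np.uint8)
n,l,st,c=cv2.connectedComponentsWithStats(m)
for k in range(1,n):
    if st[k,4]>15 and 150<c[k][1]<260: print(st[k],c[k],ray(a,*c[k],.066),'same feature at start read (.4394,-.2590) for felt (.442,-.262)')
```

```text
23.13 p [ 0.5712 -0.2728  0.2054] x [ 0.987  0.158 -0.   ] y [-0.     0.001 -1.   ] F [ 1.09  0.14 -0.36] M [-0.025 -0.026 -0.038] w 32.1 j6 -0.71
[290 207   7   9  48] [292.97916667 211.16666667] [0.52388489 0.00226923 0.066     ] same feature at start read (.4394,-.2590) for felt (.442,-.262)
```

View pics/f1.png

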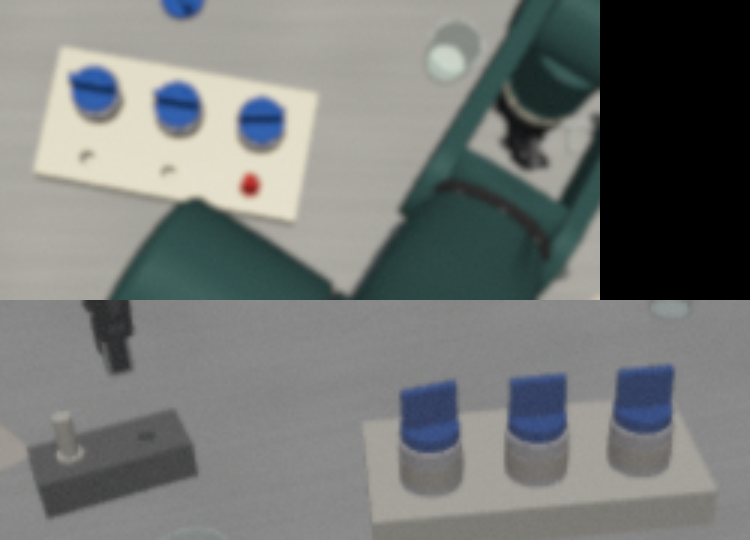

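The red pin stands in the right-hand hole at (250,185) in the top crop. The right wing is visibly turned and the other two are unchanged. The white pin is in place and the robot is clear, so I'm handing in.

```bash
python3 -c "
from h import *
print(job.hand_in())"
```

```text
the job is handed in; nothing more can be done
None
```

The right canister has the loose cap, and the red pin now stands in the hole in front of it. I handed the job in at about 23 s of the 72 s allowed; hand-in gives no verdict.

- **Finding the cap:** The middle cap held at +0.47 and −0.41 N m, and the left one at −0.49 N m, both below the 0.8 N m at which a seal breaks. The right cap gave at about 0.14 N m, and I turned it by about 12 degrees.
- **Moving the pin:** The pin went into the hole with almost no force. Its collar met the rack at about 4 N, with the gripper within 0.5 mm of the height at which it had held the pin in the stand.
- **Last checks:**
  - The final pictures show the pin in the right-hand hole, the right wing turned and the other two wings as before. The white pin is in place and the arm is clear.
  - I did not measure the pin's tilt after release.
  - I did not check every bystander one by one.
- **Disagreement:** Camera readings differed from positions felt by the gripper by 1 to 4 mm. I went by touch for the rack's x position, but took its y position from the rack's edges in the pictures.

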